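# Put the lids back on the art-supply tins

## Task

The art lesson is over: put each of the four wooden lids back on the white supply tin it was made for, by shape and size, so that its lip sits down inside the mouth and the lid lies flat on the rim all round. Leave the tins standing where they are, and do not shift or knock over the glue bottle or the roll of tape that stand among them.

Things in the scene. Friction and masses are not known exactly. Their poses are not given: they have to be found in the camera images.
- small_round_tin: small round open tin, white painted steel, loose on the table, 0.35 to 0.75 kg: round, 80 mm across outside, 80 mm tall, mouth 74 mm across, a few corks inside (at least 15 mm below the rim); walls 3 mm. Origin: centre of its underside, z up. With its lid on, the lid's origin is 71 mm above the tin's.
- large_round_tin: large round open tin, white painted steel, loose on the table, 0.35 to 0.75 kg: round, 112 mm across outside, 70 mm tall, mouth 106 mm across, rolls of tape inside (at least 15 mm below the rim); walls 3 mm. Origin: centre of its underside, z up. With its lid on, the lid's origin is 61 mm above the tin's.
- square_tin: square open tin, white painted steel, loose on the table, 0.35 to 0.75 kg: square, 96 by 96 mm outside, 60 mm tall, mouth 90 by 90 mm, erasers inside (at least 15 mm below the rim); walls 3 mm. Origin: centre of its underside, z up. With its lid on, the lid's origin is 51 mm above the tin's.
- long_tin: long open tin, white painted steel, loose on the table, 0.35 to 0.75 kg: long rectangle, 140 mm along its x by 68 mm along its y outside, 50 mm tall, mouth 134 by 62 mm, crayons inside (at least 15 mm below the rim); walls 3 mm. Origin: centre of its underside, z up. With its lid on, the lid's origin is 41 mm above the tin's.
- small_round_lid: small round lid, light beech, lying grip up, 50 to 125 g: round top 88 mm across, lip 64 mm across; the lip enters the tin's mouth with 5 mm play each side, the top rests on the rim. Grip: a central wooden knob 22 mm across. Origin: centre of the lip's underside, z up; lip z 0 to 9, top board 9 to 15, grip 15 to 39 mm.
- large_round_lid: large round lid, light beech, lying grip up, 50 to 125 g: round top 120 mm across, lip 96 mm across; the lip enters the tin's mouth with 5 mm play each side, the top rests on the rim. Grip: a central wooden knob 22 mm across. Origin: centre of the lip's underside, z up; lip z 0 to 9, top board 9 to 15, grip 15 to 39 mm.
- square_lid: square lid, light beech, lying grip up, 50 to 125 g: square top 104 by 104 mm, lip 80 by 80 mm; the lip enters the tin's mouth with 5 mm play each side, the top rests on the rim. Grip: a central wooden bar, 46 mm along the lid's x, 14 mm along its y. Origin: centre of the lip's underside, z up; lip z 0 to 9, top board 9 to 15, grip 15 to 39 mm.
- long_lid: long lid, light beech, lying grip up, 50 to 125 g: rectangular top, 148 mm along its x by 76 mm along its y, lip 124 by 52 mm; the lip enters the tin's mouth with 5 mm play each side, the top rests on the rim. Grip: a central wooden bar, 46 mm along the lid's x, 14 mm along its y. Origin: centre of the lip's underside, z up; lip z 0 to 9, top board 9 to 15, grip 15 to 39 mm.
- glue_bottle: white glue bottle with a yellow label and an orange pointed cap, standing upright among the tins and lids, 38 mm across, 102 mm tall, light and easily knocked over. Not to be moved. Origin: centre of its underside, z up.
- tape_roll: small roll of buff masking tape lying flat among the tins and lids, 48 mm across, 18 mm tall. Not to be moved. Origin: centre of its underside, z up.

How it is judged:
By the outcome, as a careful person would: the job done as asked, in the order asked, and still so for the second after the job is handed in, with the robot touching nothing.
It also fails if it takes over 106 s, if anything falls off the work surface, if the arm or the gripper's body presses on something with over 40 N, if the wrist force passes 120 N, or if a joint passes its speed limit or range.

## Robot

A 6-joint arm with a two-finger parallel gripper is mounted at the origin on the work surface. World frame = base frame: x ahead of the robot, y to its left, z up, the work surface at z = 0. Lengths are in mm, angles in rad, forces in N, time in s.
With the tool pointing down it reaches from about 425 to 925 mm from the base axis. Payload 12.5 kg.
Tool frame: the origin (TCP) lies midway between the tips of the shut fingers; the grasp point (between the pads) lies 19 mm behind it; z points along the fingers, y is the line along which they close (so a half turn about z gives the same grasp; the last joint's range is limited). The gripper opens to 85 mm and grips with 20 to 120 N. Pads are 22 mm wide; open, the fingers measure 114 mm over their backs; the gripper's body (76 mm by 85 mm) begins 54 mm behind the grasp point. The pads swing forward as they close: fully open they stand 13 mm farther back than shut.
Start: joints at [-1.343, 0.491, 1.559, -0, 1.092, -0.106], TCP at [204.795, -590.511, 231.327] pointing down, gripper open.
Joint ranges: [-3.1, 3.1], [-0.84, 2.19], [0.05, 2.79], [-1.13, 4.28], [0.06, 2.93], [-2.69, 2.69]. Speed limits (rad/s): [2.22, 2.22, 2.79, 3.14, 3.14, 3.14].

## Interface

Orientations are given as [roll, pitch, yaw] about the fixed x, y, z axes, in that order (R = Rz(yaw) Ry(pitch) Rx(roll)).
In Python, from rig import sense, eyes, job_done gives the robot as it stands.
- The arm moves only by the tool step_arm, never from a script. Its argument "targets" is a list that holds one entry, the list of rows, each a list of 7 numbers: the turn, a rotation vector about the tool's x, y, z in degrees, then the shift along the tool's x, y, z in cm, then the closure, from -1 (fully open) to 1 (shut). In form: [[[wx, wy, wz, tx, ty, tz, claw], ...]]. A call has 1 to 20 rows; each row shifts and turns the commanded pose from where the row before left it, along the tool's axes as they then stand; what a row does not reach is not made up. A row lasts 1/12 s, in which the tool goes at most 41.7 mm and 7.16 degrees, less where a joint would pass 70% of its speed; a pose out of reach is approached as far as the arm can. A call with a gripper value outside its range is refused whole. The fingers move at their own pace and stop on an object; "force" is the grip in N (left out, the last holds). Time passes only in rows, so rows that do not move let the fingers close. It gives the time, the measured TCP pose, the force, the opening and the grip force at its end, in the units of the state.
- sense(): the state, without advancing time (a new reading comes with each control period).
- eyes.capture(name): name is "side" or "top"; returns the picture (384x512x3 uint8, red, green, blue); there is no depth.
- eyes.calibration(name): a dict with "camera_matrix" (3x3 intrinsics, pixels), "position" and "attitude" of the camera in the world. Camera axes: x right, y up, looking along -z (the intrinsics and any distortion apply to the point x, -y, -z); pixel columns grow to the right and rows downward; lengths in mm; the calibration is good to about 2 mm. A picture is of the moment at which its call begins. calibration takes no time and is no camera call.
- job_done(): hands the job in; it is judged then, once.
The state is a dict: "time": time; "q": joint angles; "qd": joint speeds; "joint_efforts": joint torques, N m; "eef_pos": TCP position; "tool_rot": TCP orientation; "ft_force": force on the tool from outside, world axes, zero at the start; "torque": the same for the moment, N m; "width": opening from 0.0 (shut) to 1.0 (fully open); "finger_force": force on a finger pad.
Only numpy, scipy, OpenCV 4.12 (cv2) and the standard library are available. Lean on these libraries where they do the work, as an engineer would, in place of code of your own. Each camera call takes 0.05 s, during which the arm holds its last target. There are 200 camera calls.

## Working session

There is one attempt and no reset: what is moved stays moved. The work goes in short steps, Python scripts to look and compute and a tool call to move; the robot and the scene stay as the last step left them, time stands still between calls to the robot, and variables do not carry over. Pictures are saved under pics/ and viewed, at most 14 in all, crops included, and the job is handed in when it is done.

Besides the shell and the picture viewer there is one more tool, called after "Emit:" by a JSON object that holds its "name" and its "arguments", one argument or row to a line. step_arm: Moves the arm, as the interface text tells. Its arguments: {"type":"object","properties":{"targets":{"type":"array"},"force":{"type":"number"}},"required":["targets"]}

```bash
mkdir -p pics; python3 - <<'E'
from rig import sense, eyes
import cv2
for n in ("top","side"):
    cv2.imwrite(f"pics/{n}0.png",cv2.resize(eyes.capture(n)[:,:,::-1],(800,600),interpolation=cv2.INTER_CUBIC))
    print(eyes.calibration(n))
print(sense())
E
```

```text
{'camera_matrix': array([[362.55959191,   0.        , 250.23824528],
       [  0.        , 362.55959191, 188.93738827],
       [  0.        ,   0.        ,   1.        ]]), 'position': array([421.63426104,   7.42344543, 889.6988175 ]), 'attitude': array([ 0.14100093, -0.03121472, -1.57874676])}
{'camera_matrix': array([[363.60012214,   0.        , 254.65251886],
       [  0.        , 363.60012214, 188.71260893],
       [  0.        ,   0.        ,   1.        ]]), 'position': array([215.56063044, 654.32984233, 465.93814033]), 'attitude': array([ 1.07021461, -0.01818763, -2.640447  ])}
{'time': 0.1, 'q': array([-1.34263775e+00,  4.91482561e-01,  1.55940631e+00,  1.36593569e-05,
        1.09167555e+00, -1.05631098e-01]), 'qd': array([ 0.00206322, -0.00192978, -0.00164737,  0.00159878,  0.00050318,
       -0.00209064]), 'joint_efforts': array([ 4.56118723e-03, -6.19443512e+01, -2.62025768e+01, -6.69532551e-05,
        2.90656637e-03,  2.98736374e-06]), 'eef_pos': array([ 204.72652815, -590.30583487,  230.79042609]), 'tool_rot': array([-3.14062758e+00, -1.14505898e-04,  3.33783312e-01]), 'ft_force': array([ 0.14154494, -0.34781371, -0.87838166]), 'torque': array([ 0.0109702 , -0.0365058 ,  0.00142275]), 'finger_force': 0.0, 'width': 0.9995486758007831}
```

View pics/top0.png

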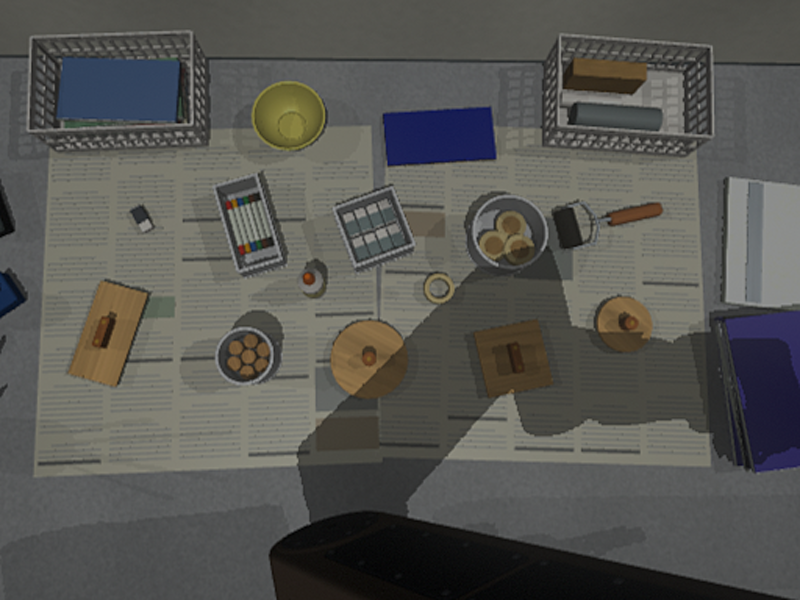

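View pics/side0.png

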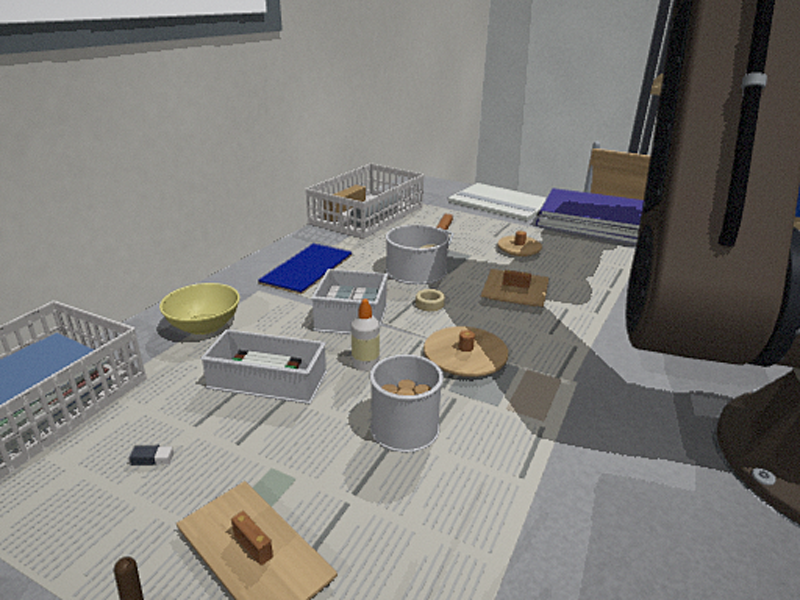

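The top picture shows all eight items: tins long (250,225), square (374,228), large round (509,231), small round (246,355); lids long (108,333), large round (369,358), square (513,358), small round (624,323); glue (311,280), tape (438,288). The side picture agrees. I'll enlarge the top view.

```bash
python3 - <<'E'
from rig import eyes
import cv2
im=cv2.imread("pics/top0.png")
a=eyes.capture("top")[:,:,::-1]; cv2.imwrite("pics/topraw.png",a)
for n,c in (("A",35),("B",225)):
    k=cv2.resize(a[105:255,c:c+200],(800,600),interpolation=cv2.INTER_CUBIC)
    cv2.imwrite(f"pics/crop{n}.png",cv2.convertScaleAbs(k,alpha=1.6))
E
```

```text
(no output)
```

View pics/cropA.png

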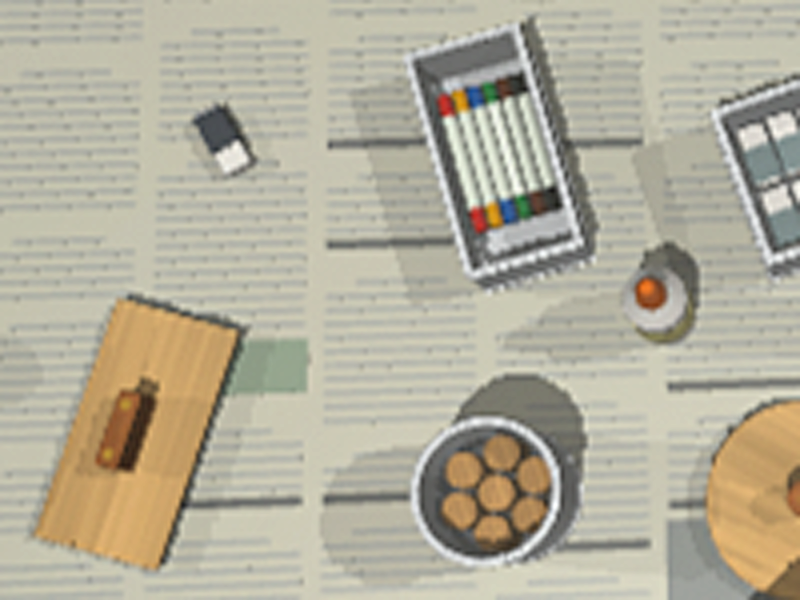

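View pics/cropB.png

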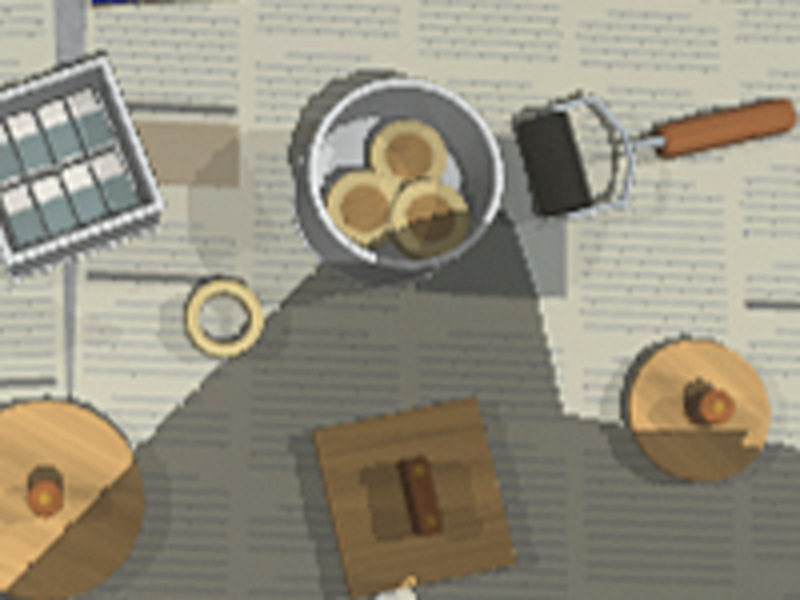

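Crop A shows the long lid corners (122,296),(245,327),(161,570),(36,537), the long tin rim, the small tin rim centred (487,490), and the glue cap at (650,290). Crop B shows the square tin rim, large tin rim centre (405,174), square lid, small lid centre (697,410), large lid centre (45,499) and tape (224,317).

```bash
cat > h.py <<'E'
import numpy as np
from scipy.spatial.transform import Rotation as Ro
from scipy.optimize import least_squares
from rig import sense, eyes
def ray(n,u,v,z):
    c=eyes.calibration(n);K=c["camera_matrix"]
    d=np.array([(u-K[0,2])/K[0,0],-(v-K[1,2])/K[1,1],-1])
    d=Ro.from_euler("xyz",c["attitude"]).apply(d);p=c["position"]
    return (p+d*(z-p[2])/d[2])[:2]
def crop(c0,x,y,z): return ray("top",c0+(x+.5)/4-.5,105+(y+.5)/4-.5,z)
def rect(P,a,b):
    P=np.array(P);best=None
    for y0 in np.arange(0,np.pi,.3):
        f=lambda p:(min((np.roll(Q,k,0)-P for Q in [np.array([[a,b],[-a,b],[-a,-b],[a,-b]])/2@Ro.from_euler("z",p[2]).as_matrix()[:2,:2].T+p[:2]] for Q in (Q,Q[::-1]) for k in range(4)),key=lambda e:(e**2).sum())).ravel()
        r=least_squares(f,[*P.mean(0),y0])
        if best is None or r.cost<best.cost: best=r
    return best.x,np.abs(best.fun).max()
def go(x,y,yaw,z):
    s=sense();p=s["eef_pos"];c=s["tool_rot"][2]
    d=np.array([x,y,z])-p
    D=(yaw-c+np.pi/2)%np.pi-np.pi/2
    t=np.array([np.cos(c)*d[0]+np.sin(c)*d[1],np.sin(c)*d[0]-np.cos(c)*d[1],-d[2]])/10
    c2=c+D
    t2=np.array([np.cos(c2)*d[0]+np.sin(c2)*d[1],np.sin(c2)*d[0]-np.cos(c2)*d[1],-d[2]])/10
    print("pos",p.round(1),"rot",s["tool_rot"].round(3),"q6",s["q"][5].round(2),"w",s["width"].round(3),"| turn wz deg",np.degrees(-D).round(2),"shift before turn",t.round(2),"after turn",t2.round(2))
E
python3 - <<'E'
from h import *
A,B=35,225
for n,c,P,z,a,b in [("long_lid",A,[(122,296),(245,327),(161,570),(36,537)],15,148,76),
 ("long_tin",A,[(407,57),(519,22),(588,242),(477,277)],50,140,68),
 ("sq_tin",B,[(-45,110),(105,55),(160,210),(12,268)],60,96,96),
 ("sq_lid",B,[(313,432),(477,398),(516,560),(352,597)],15,104,104)]:
    x,e=rect([crop(c,*p,z) for p in P],a,b);print(n,x.round(2),"deg",np.degrees(x[2]).round(1)%180,"err",e.round(1))
for n,c,L,R,T,Bo,z in [("small_tin",A,412,562,417,563,80),("large_tin",B,308,502,78,272,70),("large_lid",B,-54,144,400,598,15),("small_lid",B,625,770,338,482,15),("tape",B,184,264,279,358,18),("glue",A,634,667,276,310,102)]:
    mx,my=(L+R)/2,(T+Bo)/2
    print(n,crop(c,mx,my,z).round(1),"dia",np.linalg.norm(crop(c,L,my,z)-crop(c,R,my,z)).round(1),np.linalg.norm(crop(c,mx,T,z)-crop(c,mx,Bo,z)).round(1))
# grips at z=39
print("bar sq top",crop(B,(404+431)/2+0,495,39), "knob small",crop(B,715,406,39),"knob large",crop(B,44,497,39))
E
```

```text
long_lid [490.84 408.53   2.87] deg 164.3 err 1.4
long_tin [6.5426e+02 1.9524e+02 3.2000e-01] deg 18.3 err 0.8
sq_tin [644.53   5.81   1.92] deg 110.1 err 2.9
sq_lid [ 448.05 -208.82    1.77] deg 101.5 err 2.0
small_tin [452.1 189. ] dia 82.1 80.2
large_tin [ 633.  -196.7] dia 114.2 116.4
large_lid [447.9  14.3] dia 118.6 118.0
small_lid [ 499.3 -385.5] dia 90.1 88.7
tape [556.5 -95.1] dia 49.0 48.8
glue [558.2  98.1] dia 18.0 18.9
bar sq top [ 447.93817478 -204.60289351] knob small [ 499.50845219 -385.45250237] knob large [448.29883718  14.73792161]
```

```bash
python3 -c "
from h import *
go(499.4,-385.5,.334,90)"
```

```text
Traceback (most recent call last):
  File "h.py", line 25, in go
    print("pos",p.round(1),"rot",s["tool_rot"].round(3),"q6",s["q"][5].round(2),"w",s["width"].round(3),"| turn wz deg",np.degrees(-D).round(2),"shift before turn",t.round(2),"after turn",t2.round(2))
                                                                                    ^^^^^^^^^^^^^^^^
AttributeError: 'float' object has no attribute 'round'
```

```bash
sed -i 's/s\["width"\].round(3)/round(s["width"],3)/; s/s\["q"\]\[5\].round(2)/round(float(s["q"][5]),2)/' h.py; python3 -c "
from h import *
go(499.4,-385.5,.334,90)"
```

```text
pos [ 204.8 -590.3  230.9] rot [-3.141 -0.     0.334] q6 -0.11 w 0.998 | turn wz deg -0.01 shift before turn [34.55 -9.7  14.09] after turn [34.55 -9.69 14.09]
```

Emit:
{"name": "step_arm", "arguments": {
  "targets": [
    [[0,0,0,2.47,-0.69,1.0,-0.2],[0,0,0,2.47,-0.69,1.0,-0.2],[0,0,0,2.47,-0.69,1.0,-0.2],[0,0,0,2.47,-0.69,1.0,-0.2],[0,0,0,2.47,-0.69,1.0,-0.2],[0,0,0,2.47,-0.69,1.0,-0.2],[0,0,0,2.47,-0.69,1.0,-0.2],[0,0,0,2.47,-0.69,1.0,-0.2],[0,0,0,2.47,-0.69,1.0,-0.2],[0,0,0,2.47,-0.69,1.0,-0.2],[0,0,0,2.47,-0.69,1.0,-0.2],[0,0,0,2.47,-0.69,1.0,-0.2],[0,0,0,2.47,-0.69,1.0,-0.2],[0,0,0,2.47,-0.69,1.0,-0.2],[0,0,0,0,0,0,-0.2],[0,0,0,0,0,0,-0.2],[0,0,0,0,0,0,-0.2],[0,0,0,0,0,0,-0.2]]
  ],
  "force": 40
}}

```text
time: 1.65
eef_pos: [499.3, -386.6, 91.7]
tool_rot: [3.141, -0.0, 0.333]
ft_force: [0.2, 0.5, -0.2]
width: 0.603
finger_force: 0.0
```

```bash
python3 -c "
from h import *
go(499.4,-385.5,.334,18)
import cv2
a=eyes.capture('top')[:,:,::-1]
cv2.imwrite('pics/t1.png',cv2.convertScaleAbs(cv2.resize(a[105:255,225:425],(800,600),interpolation=cv2.INTER_CUBIC),alpha=1.6))"
```

```text
pos [ 499.3 -386.6   91.7] rot [ 3.141 -0.     0.333] q6 0.47 w 0.603 | turn wz deg -0.06 shift before turn [ 0.05 -0.1   7.37] after turn [ 0.05 -0.1   7.37]
```

View pics/t1.png

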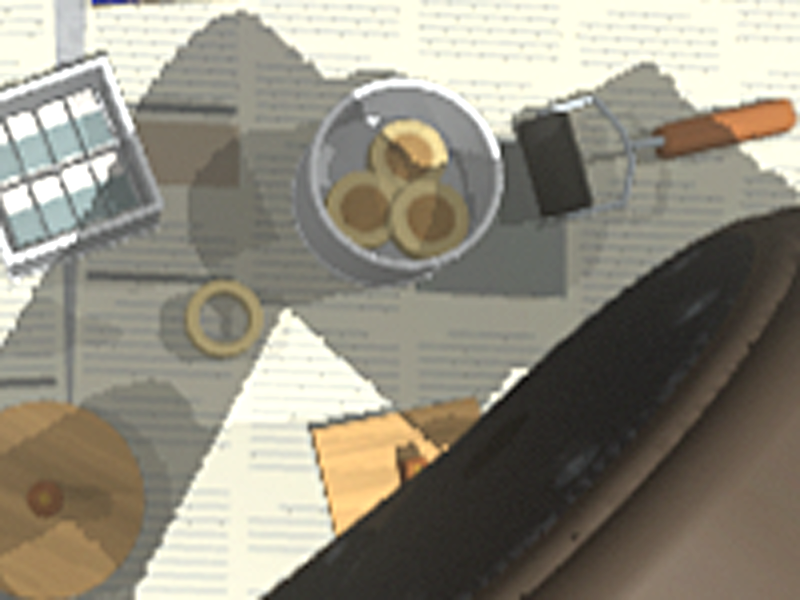

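The arm hides the small lid; the tape and the large tin are unchanged. Descend.

Emit:
{"name": "step_arm", "arguments": {
  "targets": [
    [[0,0,0,0.05,-0.1,1.5,-0.2],[0,0,0,0,0,1.5,-0.2],[0,0,0,0,0,1.5,-0.2],[0,0,0,0,0,1.5,-0.2],[0,0,0,0,0,0.8,-0.2],[0,0,0,0,0,0.4,-0.2],[0,0,0,0,0,0,-0.2],[0,0,0,0,0,0,0.1],[0,0,0,0,0,0,0.4],[0,0,0,0,0,0,1],[0,0,0,0,0,0,1],[0,0,0,0,0,0,1],[0,0,0,0,0,0,1],[0,0,0,0,0,0,1],[0,0,0,0,0,0,1]]
  ],
  "force": 40
}}

```text
time: 2.95
eef_pos: [500.3, -385.3, 20.4]
tool_rot: [3.14, -0.001, 0.334]
ft_force: [-1.5, 0.2, 7.6]
width: 0.242
finger_force: 39.2
```

Emit:
{"name": "step_arm", "arguments": {
  "targets": [
    [[0,0,0,0,0,-0.8,1],[0,0,0,0,0,-1.6,1],[0,0,0,0,0,-2.4,1],[0,0,0,0,0,-2.4,1],[0,0,0,0,0,-2.4,1],[0,0,0,0,0,-2.4,1],[0,0,0,0,0,-1.6,1],[0,0,0,0,0,-0.8,1],[0,0,0,0,0,0,1],[0,0,0,0,0,0,1]]
  ]
}}

```text
time: 3.78
eef_pos: [499.8, -384.6, 163.1]
tool_rot: [-3.142, 0.0, 0.334]
ft_force: [0.2, 0.1, -1.5]
width: 0.237
finger_force: 39.2
```

```bash
python3 -c "
from h import *
go(453,189.2,.334,160)"
```

```text
pos [ 499.8 -384.6  163.1] rot [-3.142  0.     0.334] q6 0.48 w 0.237 | turn wz deg -0.01 shift before turn [ 14.38 -55.75   0.31] after turn [ 14.39 -55.75   0.31]
```

Emit:
{"name": "step_arm", "arguments": {
  "targets": [
    [[0,0,0,0.4,-1.55,0,1],[0,0,0,0.8,-3.1,0,1],[0,0,0,0.8,-3.1,0,1],[0,0,0,0.8,-3.1,0,1],[0,0,0,0.8,-3.1,0,1],[0,0,0,0.8,-3.1,0,1],[0,0,0,0.8,-3.1,0,1],[0,0,0,0.8,-3.1,0,1],[0,0,0,0.8,-3.1,0,1],[0,0,0,0.8,-3.1,0,1],[0,0,0,0.8,-3.1,0,1],[0,0,0,0.8,-3.1,0,1],[0,0,0,0.8,-3.1,0,1],[0,0,0,0.8,-3.1,0,1],[0,0,0,0.8,-3.1,0,1],[0,0,0,0.8,-3.1,0,1],[0,0,0,0.8,-3.1,0,1],[0,0,0,0.8,-3.1,0,1],[0,0,0,0.4,-1.55,0,1],[0,0,0,0,0,0,1]]
  ]
}}

```text
time: 5.45
eef_pos: [452.3, 192.0, 162.0]
tool_rot: [-3.141, 0.002, 0.337]
ft_force: [0.2, -0.1, -0.7]
width: 0.24
finger_force: 39.2
```

```bash
python3 -c "
from h import *
eyes.capture('top');eyes.capture('top');go(453,189.2,.334,97)
import cv2
a=eyes.capture('side')[:,:,::-1]
cv2.imwrite('pics/s1.png',cv2.convertScaleAbs(cv2.resize(a[100:300,150:400],(800,600),interpolation=cv2.INTER_CUBIC),alpha=1.4))"
```

```text
pos [452.6 189.6 162.2] rot [3.142e+00 2.000e-03 3.350e-01] q6 1.5 w 0.237 | turn wz deg 0.08 shift before turn [0.02 0.05 6.52] after turn [0.02 0.05 6.52]
```

View pics/s1.png

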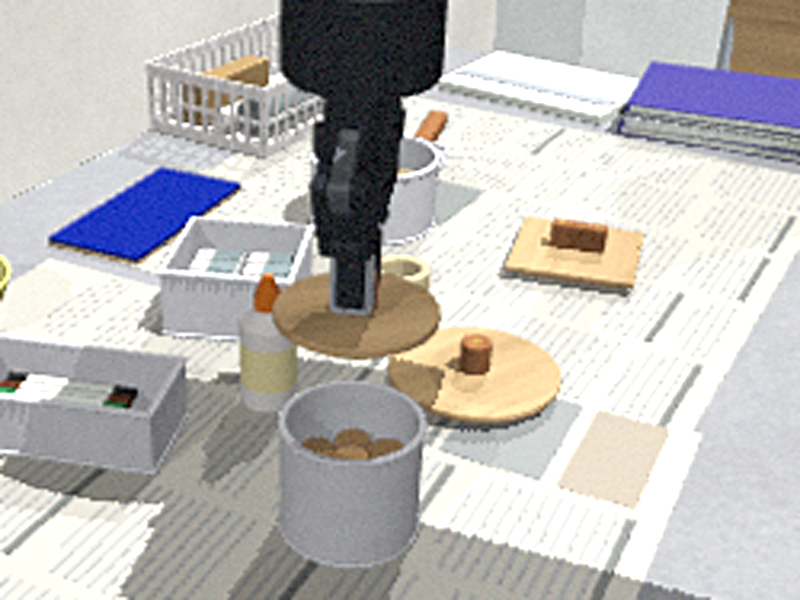

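Side view: the lid is held level directly above the small tin (rim centre about (353,428), lid centre about (357,314) in the crop). I'll cross-check both with the side camera.

```bash
python3 -c "
from h import *
f=lambda x,y,z: ray('side',150+(x+.5)/3.2-.5,100+(y+.5)/3-.5,z).round(1)
print(f(353,428,80),f(357.5,314,155))"
```

```text
[446.9 198.2] [448.3 194.6]
```

Emit:
{"name": "step_arm", "arguments": {
  "targets": [
    [[0,0,0,0.02,-0.08,1,1],[0,0,0,0,0,2,1],[0,0,0,0,0,1.7,1],[0,0,0,0,0,1,1],[0,0,0,0,0,0.5,1],[0,0,0,0,0,0.3,1],[0,0,0,0,0,0.2,1],[0,0,0,0,0,0.2,1],[0,0,0,0,0,0.1,1],[0,0,0,0,0,0,1],[0,0,0,0,0,0,1],[0,0,0,0,0,0,1]]
  ]
}}

```text
time: 6.6
eef_pos: [453.3, 190.4, 93.6]
tool_rot: [3.141, -0.001, 0.334]
ft_force: [-0.4, -0.2, -1.0]
width: 0.237
finger_force: 39.2
```

No contact and the lip is about 7 mm into the mouth. Lower, release, rise.

Emit:
{"name": "step_arm", "arguments": {
  "targets": [
    [[0,0,0,0,0,0.15,1],[0,0,0,0,0,0.05,1],[0,0,0,0,0,0,1],[0,0,0,0,0,0,0.2],[0,0,0,0,0,0,-0.2],[0,0,0,0,0,0,-0.2],[0,0,0,0,0,0,-0.2],[0,0,0,0,0,0,-0.2],[0,0,0,0,0,-0.5,-0.2],[0,0,0,0,0,-1.5,-0.2],[0,0,0,0,0,-2.5,-0.2],[0,0,0,0,0,-2.5,-0.2],[0,0,0,0,0,-1.5,-0.2],[0,0,0,0,0,0,-0.2]]
  ]
}}

```text
time: 7.77
eef_pos: [454.2, 190.7, 179.4]
tool_rot: [3.141, -0.005, 0.334]
ft_force: [0.3, 0.3, 0.2]
width: 0.602
finger_force: 0.0
```

```bash
python3 -c "
from h import *
go(490.8,408.5,np.radians(-15.7),90)
import cv2
a=eyes.capture('side')[:,:,::-1]
cv2.imwrite('pics/s2.png',cv2.convertScaleAbs(cv2.resize(a[150:350,80:330],(800,600),interpolation=cv2.INTER_CUBIC),alpha=1.4))"
```

```text
pos [454.2 190.7 179.4] rot [ 3.141 -0.005  0.334] q6 1.5 w 0.602 | turn wz deg 34.83 shift before turn [ 10.59 -19.38   8.94] after turn [ -2.37 -21.96   8.94]
```

View pics/s2.png

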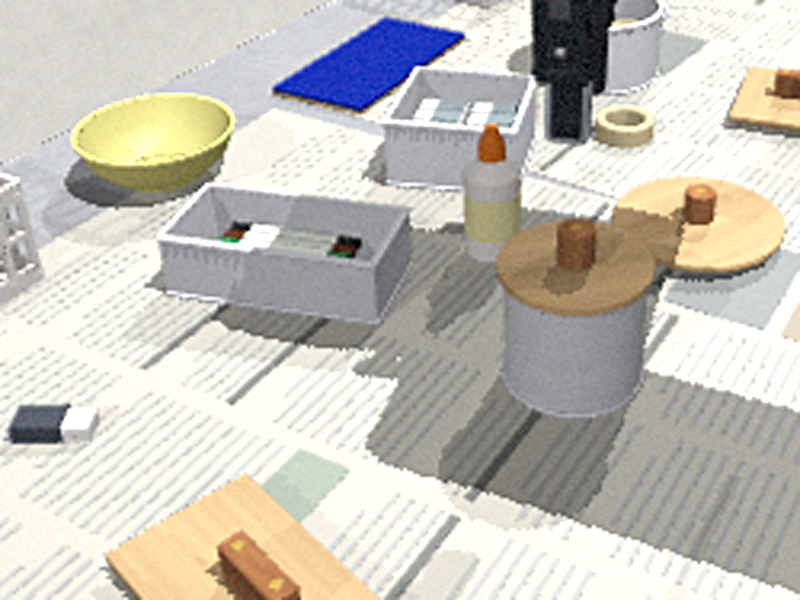

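The small lid sits flat on its tin (576,270). Next the long lid.

Emit:
{"name": "step_arm", "arguments": {
  "targets": [
    [[0,0,4.98,0,0,0,-0.2],[0,0,4.98,0,0,0,-0.2],[0,0,4.98,0,0,0,-0.2],[0,0,4.98,0,0,0,-0.2],[0,0,4.98,0,0,0,-0.2],[0,0,4.98,0,0,0,-0.2],[0,0,4.98,0,0,0,-0.2],[0,0,0,-0.24,-2.2,0.6,-0.2],[0,0,0,-0.24,-2.2,0.6,-0.2],[0,0,0,-0.24,-2.2,0.6,-0.2],[0,0,0,-0.24,-2.2,0.6,-0.2],[0,0,0,-0.24,-2.2,0.6,-0.2],[0,0,0,-0.24,-2.2,0.6,-0.2],[0,0,0,-0.24,-2.2,0.6,-0.2],[0,0,0,-0.24,-2.2,0.6,-0.2],[0,0,0,-0.24,-2.2,0.6,-0.2],[0,0,0,-0.24,-2.2,0.6,-0.2],[0,0,0,0,0,0,-0.2],[0,0,0,0,0,0,-0.2]]
  ]
}}

```text
time: 9.4
eef_pos: [488.9, 408.9, 114.3]
tool_rot: [3.139, 0.002, -0.273]
ft_force: [0.6, -0.4, 0.4]
width: 0.597
finger_force: 0.0
```

```bash
python3 -c "
from h import *
eyes.capture('top');eyes.capture('top')
go(490.8,408.5,np.radians(-15.7),19.5)"
```

```text
pos [489.3 407.9 115.5] rot [ 3.14e+00  1.00e-03 -2.75e-01] q6 2.44 w 0.601 | turn wz deg -0.04 shift before turn [ 0.13 -0.1   9.6 ] after turn [ 0.13 -0.1   9.6 ]
```

Emit:
{"name": "step_arm", "arguments": {
  "targets": [
    [[0,0,0,0.13,-0.1,2.0,-0.2],[0,0,0,0,0,2.0,-0.2],[0,0,0,0,0,2.0,-0.2],[0,0,0,0,0,2.0,-0.2],[0,0,0,0,0,1,-0.2],[0,0,0,0,0,0.5,-0.2],[0,0,0,0,0,0,-0.2],[0,0,0,0,0,0,0.1],[0,0,0,0,0,0,0.4],[0,0,0,0,0,0,1],[0,0,0,0,0,0,1],[0,0,0,0,0,0,1],[0,0,0,0,0,0,1],[0,0,0,0,0,0,1],[0,0,0,0,0,0,1]]
  ]
}}

```text
time: 10.75
eef_pos: [491.7, 409.6, 22.5]
tool_rot: [-3.14, -0.001, -0.275]
ft_force: [0.2, -0.4, 5.6]
width: 0.154
finger_force: 40.2
```

```bash
python3 -c "
from h import *
go(0,0,0,0)"
```

```text
pos [491.7 409.6  22.5] rot [-3.14e+00 -1.00e-03 -2.75e-01] q6 2.44 w 0.154 | turn wz deg -15.73 shift before turn [-36.23  52.75   2.25] after turn [-49.17  40.96   2.25]
```

Emit:
{"name": "step_arm", "arguments": {
  "targets": [
    [[0,0,0,0,0,-0.8,1],[0,0,0,0,0,-1.6,1],[0,0,-4.25,0,0,-2,1],[0,0,-4.25,0,0,-2,1],[0,0,-4.25,0,0,-2,1],[0,0,-4.25,0,0,-2,1],[0,0,-4.25,0,0,-2,1],[0,0,-4.25,0,0,-1,1],[0,0,-4.25,0,0,-0.6,1],[0,0,-4.25,0,0,0,1],[0,0,0,0,0,0,1],[0,0,0,0,0,0,1],[0,0,0,0,0,0,1]]
  ]
}}

```text
time: 11.83
eef_pos: [491.1, 409.1, 161.2]
tool_rot: [3.141, 0.0, 0.316]
ft_force: [0.1, -0.4, -1.1]
width: 0.152
finger_force: 39.2
```

```bash
python3 -c "
from h import *
go(654.6,195.6,np.radians(18.3),160)"
```

```text
pos [491.1 409.1 161.2] rot [3.141 0.    0.316] q6 1.85 w 0.152 | turn wz deg -0.17 shift before turn [ 8.9  25.38  0.12] after turn [ 8.82 25.41  0.12]
```

Emit:
{"name": "step_arm", "arguments": {
  "targets": [
    [[0,0,0,0.4,1.15,0,1],[0,0,0,0.8,2.31,0,1],[0,0,0,0.81,2.31,0,1],[0,0,0,0.81,2.31,0,1],[0,0,0,0.81,2.31,0,1],[0,0,0,0.81,2.31,0,1],[0,0,0,0.81,2.31,0,1],[0,0,0,0.81,2.31,0,1],[0,0,0,0.81,2.31,0,1],[0,0,0,0.81,2.31,0,1],[0,0,0,0.81,2.31,0,1],[0,0,0,0.4,1.15,0,1],[0,0,0,0,0,0,1],[0,0,0,0,0,0,1],[0,0,0,0,0,0,1]]
  ]
}}

```text
time: 13.08
eef_pos: [654.6, 196.5, 161.1]
tool_rot: [-3.141, 0.001, 0.319]
ft_force: [-0.3, -0.1, -1.4]
width: 0.15
finger_force: 39.2
```

```bash
python3 -c "
from h import *
go(654.4,195.5,np.radians(18.3),69)
import cv2
a=eyes.capture('top')[:,:,::-1]
cv2.imwrite('pics/t2.png',cv2.convertScaleAbs(cv2.resize(a[105:255,35:235],(800,600),interpolation=cv2.INTER_CUBIC),alpha=1.6))"
```

```text
pos [654.6 196.5 161.1] rot [-3.141e+00  1.000e-03  3.190e-01] q6 1.45 w 0.15 | turn wz deg -0.03 shift before turn [-0.05  0.09  9.21] after turn [-0.05  0.09  9.21]
```

View pics/t2.png

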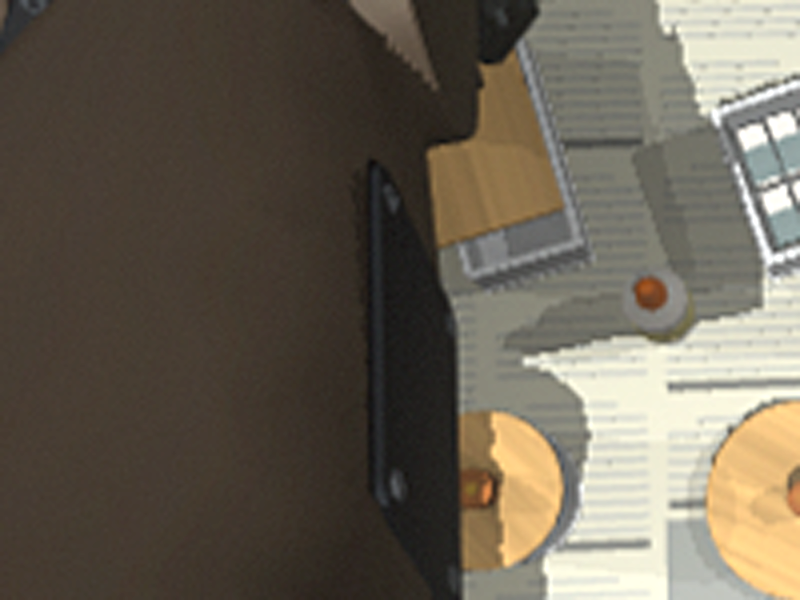

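The lid is held parallel to the tin, its visible corner at (565,207). Check that against the TCP, and the seated small lid's knob likewise.

```bash
python3 -c "
from h import *
c,s=np.cos(.319),np.sin(.319)
print(crop(35,565,207,153), 654.6-74*c+38*s,196.5-74*s-38*c)
print('right edge small lid', crop(35,563,490,86), crop(35,487,490,86))"
```

```text
[594.56471662 136.77965991] 596.250788648774 137.20944818362744
right edge small lid [451.56288472 146.34809467] [451.84510582 187.70140105]
```

Emit:
{"name": "step_arm", "arguments": {
  "targets": [
    [[0,0,0,0.01,0.08,1,1],[0,0,0,0,0,2,1],[0,0,0,0,0,2,1],[0,0,0,0,0,2,1],[0,0,0,0,0,1,1],[0,0,0,0,0,0.5,1],[0,0,0,0,0,0.3,1],[0,0,0,0,0,0.3,1],[0,0,0,0,0,0.2,1],[0,0,0,0,0,0.1,1],[0,0,0,0,0,0,1],[0,0,0,0,0,0,1],[0,0,0,0,0,0,1]]
  ]
}}

```text
time: 14.22
eef_pos: [655.8, 195.2, 67.7]
tool_rot: [3.141, -0.001, 0.319]
ft_force: [0.5, -0.5, -1.6]
width: 0.151
finger_force: 39.2
```

Emit:
{"name": "step_arm", "arguments": {
  "targets": [
    [[0,0,0,0,0,0.2,1],[0,0,0,0,0,0.2,1],[0,0,0,0,0,0,1],[0,0,0,0,0,0,1],[0,0,0,0,0,0,0.2],[0,0,0,0,0,0,-0.2],[0,0,0,0,0,0,-0.2],[0,0,0,0,0,0,-0.2],[0,0,0,0,0,0,-0.2],[0,0,0,0,0,-0.5,-0.2],[0,0,0,0,0,-1.5,-0.2],[0,0,0,0,0,-2.5,-0.2],[0,0,0,0,0,-2.5,-0.2],[0,0,0,0,0,-2,-0.2],[0,0,0,0,0,0,-0.2],[0,0,0,0,0,0,-0.2]]
  ]
}}

```text
time: 15.55
eef_pos: [655.9, 195.3, 154.7]
tool_rot: [3.141, -0.002, 0.319]
ft_force: [0.1, -0.0, -0.6]
width: 0.599
finger_force: 0.0
```

```bash
python3 -c "
from h import *
go(448.3,14.5,.319,150)
import cv2
a=eyes.capture('side')[:,:,::-1]
cv2.imwrite('pics/s3.png',cv2.convertScaleAbs(cv2.resize(a[150:350,80:330],(800,600),interpolation=cv2.INTER_CUBIC),alpha=1.4))"
```

```text
pos [655.9 195.3 154.7] rot [ 3.141e+00 -2.000e-03  3.190e-01] q6 1.44 w 0.599 | turn wz deg -0.01 shift before turn [-25.39  10.66   0.47] after turn [-25.39  10.65   0.47]
```

View pics/s3.png

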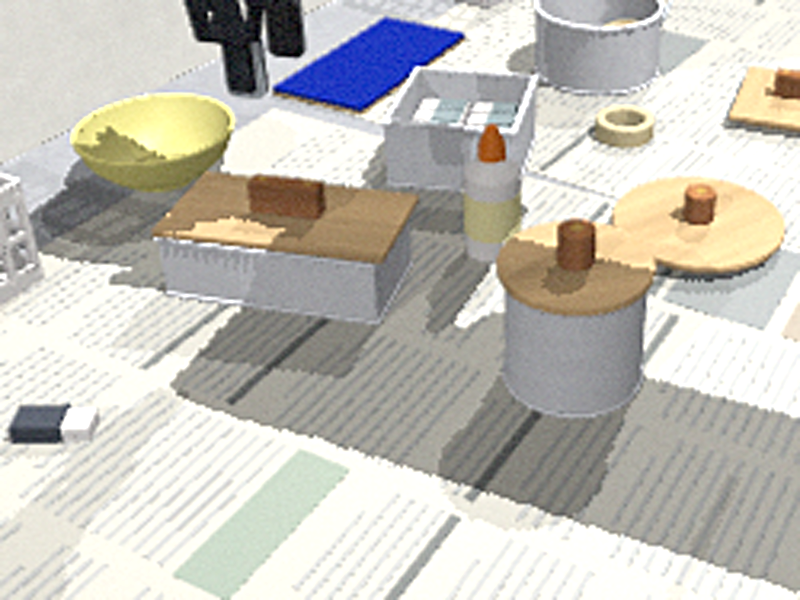

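The long lid sits flat (290,215); glue bottle unmoved. Next the large round lid.

Emit:
{"name": "step_arm", "arguments": {
  "targets": [
    [[0,0,0,-1.0,0.42,0,-0.2],[0,0,0,-2.03,0.85,0,-0.2],[0,0,0,-2.03,0.85,0,-0.2],[0,0,0,-2.03,0.85,0,-0.2],[0,0,0,-2.03,0.85,0,-0.2],[0,0,0,-2.03,0.85,0,-0.2],[0,0,0,-2.03,0.85,0,-0.2],[0,0,0,-2.03,0.85,0,-0.2],[0,0,0,-2.03,0.85,0,-0.2],[0,0,0,-2.03,0.85,0,-0.2],[0,0,0,-2.03,0.85,0,-0.2],[0,0,0,-2.03,0.85,0,-0.2],[0,0,0,-2.03,0.85,0,-0.2],[0,0,0,0,0,2,-0.2],[0,0,0,0,0,3,-0.2],[0,0,0,0,0,2,-0.2],[0,0,0,0,0,0,-0.2],[0,0,0,0,0,0,-0.2],[0,0,0,0,0,0,-0.2]]
  ]
}}

```text
time: 17.18
eef_pos: [448.2, 14.9, 83.7]
tool_rot: [-3.142, 0.0, 0.319]
ft_force: [0.9, -0.5, 0.3]
width: 0.6
finger_force: 0.0
```

```bash
python3 -c "
from h import *
go(448.3,14.5,.319,19.5)"
```

```text
pos [448.2  14.9  83.7] rot [-3.142  0.     0.319] q6 1.14 w 0.6 | turn wz deg -0.0 shift before turn [-0.    0.04  6.42] after turn [-0.    0.04  6.42]
```

Emit:
{"name": "step_arm", "arguments": {
  "targets": [
    [[0,0,0,0,0.04,1.0,-0.2],[0,0,0,0,0,2.0,-0.2],[0,0,0,0,0,2.0,-0.2],[0,0,0,0,0,1,-0.2],[0,0,0,0,0,0.4,-0.2],[0,0,0,0,0,0,-0.2],[0,0,0,0,0,0,-0.2],[0,0,0,0,0,0,0.1],[0,0,0,0,0,0,0.4],[0,0,0,0,0,0,1],[0,0,0,0,0,0,1],[0,0,0,0,0,0,1],[0,0,0,0,0,0,1],[0,0,0,0,0,0,1],[0,0,0,0,0,0,1]]
  ]
}}

```text
time: 18.43
eef_pos: [448.6, 14.4, 20.2]
tool_rot: [3.141, -0.001, 0.319]
ft_force: [-0.6, 0.6, 10.0]
width: 0.237
finger_force: 38.7
```

Emit:
{"name": "step_arm", "arguments": {
  "targets": [
    [[0,0,0,0,0,-0.8,1],[0,0,0,0,0,-1.6,1],[0,0,0,0,0,-2.4,1],[0,0,0,0,0,-2.4,1],[0,0,0,0,0,-2.4,1],[0,0,0,0,0,-2.4,1],[0,0,0,0,0,-1.6,1],[0,0,0,0,0,-0.8,1],[0,0,0,0,0,0,1],[0,0,0,0,0,0,1]]
  ]
}}

```text
time: 19.27
eef_pos: [448.0, 14.5, 163.2]
tool_rot: [3.141, -0.0, 0.319]
ft_force: [-0.8, 1.0, -1.8]
width: 0.236
finger_force: 39.3
```

```bash
python3 -c "
from h import *
go(633.6,-196.5,.319,160)"
```

```text
pos [448.   14.5 163.2] rot [ 3.141 -0.     0.319] q6 1.14 w 0.236 | turn wz deg -0.01 shift before turn [11.01 25.85  0.32] after turn [11.01 25.86  0.32]
```

Emit:
{"name": "step_arm", "arguments": {
  "targets": [
    [[0,0,0,0.5,1.17,0,1],[0,0,0,1.0,2.35,0,1],[0,0,0,1.0,2.35,0,1],[0,0,0,1.0,2.35,0,1],[0,0,0,1.0,2.35,0,1],[0,0,0,1.0,2.35,0,1],[0,0,0,1.0,2.35,0,1],[0,0,0,1.0,2.35,0,1],[0,0,0,1.0,2.35,0,1],[0,0,0,1.0,2.35,0,1],[0,0,0,1.0,2.35,0,1],[0,0,0,0.52,1.17,0,1],[0,0,0,0,0,0,1],[0,0,0,0,0,0,1],[0,0,0,0,0,0,1]]
  ]
}}

```text
time: 20.52
eef_pos: [633.1, -196.2, 162.0]
tool_rot: [-3.14, 0.002, 0.319]
ft_force: [0.1, -0.1, -2.2]
width: 0.237
finger_force: 39.4
```

```bash
python3 -c "
from h import *
go(634,-196.5,.319,87)"
```

```text
pos [ 633.1 -196.2  162. ] rot [-3.14e+00  2.00e-03  3.19e-01] q6 0.85 w 0.237 | turn wz deg -0.02 shift before turn [0.07 0.06 7.5 ] after turn [0.07 0.06 7.5 ]
```

Emit:
{"name": "step_arm", "arguments": {
  "targets": [
    [[0,0,0,0.06,0.06,1,1],[0,0,0,0,0,2,1],[0,0,0,0,0,2,1],[0,0,0,0,0,1.2,1],[0,0,0,0,0,0.5,1],[0,0,0,0,0,0.4,1],[0,0,0,0,0,0.3,1],[0,0,0,0,0,0.3,1],[0,0,0,0,0,0.2,1],[0,0,0,0,0,0,1],[0,0,0,0,0,0,1],[0,0,0,0,0,0,1]]
  ]
}}

```text
time: 21.52
eef_pos: [634.7, -196.8, 84.7]
tool_rot: [3.141, -0.0, 0.319]
ft_force: [-0.5, -0.4, -0.7]
width: 0.238
finger_force: 39.4
```

Emit:
{"name": "step_arm", "arguments": {
  "targets": [
    [[0,0,0,0,0,0.2,1],[0,0,0,0,0,0.15,1],[0,0,0,0,0,0,1],[0,0,0,0,0,0,1],[0,0,0,0,0,0,0.2],[0,0,0,0,0,0,-0.2],[0,0,0,0,0,0,-0.2],[0,0,0,0,0,0,-0.2],[0,0,0,0,0,0,-0.2],[0,0,0,0,0,-0.5,-0.2],[0,0,0,0,0,-1.5,-0.2],[0,0,0,0,0,-2.5,-0.2],[0,0,0,0,0,-2.5,-0.2],[0,0,0,0,0,-0.5,-0.2],[0,0,0,0,0,0,-0.2],[0,0,0,0,0,0,-0.2]]
  ]
}}

```text
time: 22.85
eef_pos: [634.4, -196.7, 155.6]
tool_rot: [3.141, 0.0, 0.319]
ft_force: [0.2, -0.0, -0.9]
width: 0.602
finger_force: 0.0
```

```bash
python3 -c "
from h import *
go(448.3,-208.5,np.radians(11.5),95)
import cv2
a=eyes.capture('side')[:,:,::-1]
cv2.imwrite('pics/s4.png',cv2.convertScaleAbs(cv2.resize(a[100:250,180:380],(800,600),interpolation=cv2.INTER_CUBIC),alpha=1.6))"
```

```text
pos [ 634.4 -196.7  155.6] rot [3.141 0.    0.319] q6 0.85 w 0.602 | turn wz deg 6.77 shift before turn [-18.04  -4.71   6.06] after turn [-18.47  -2.55   6.06]
```

View pics/s4.png

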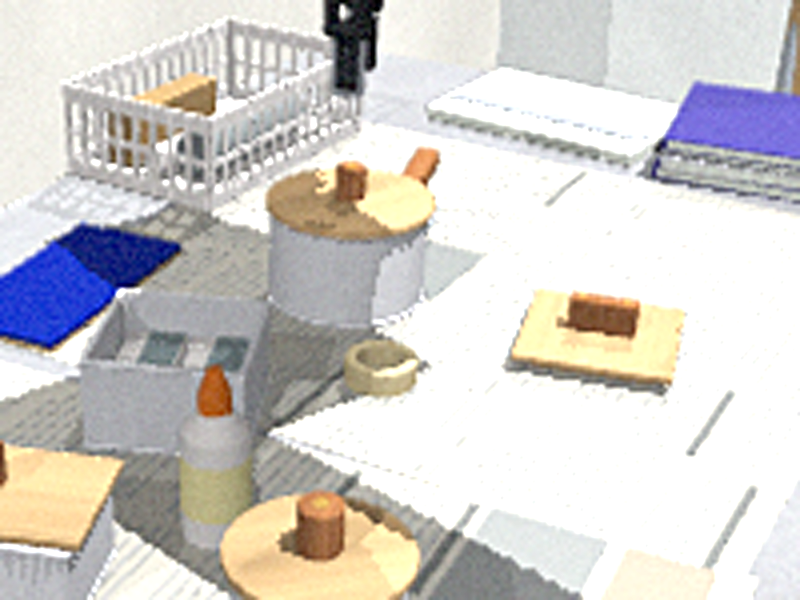

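The large lid sits flat on its tin (350,205); tape and glue in place, square lid with its bar at (604,315). Now the square lid.

Emit:
{"name": "step_arm", "arguments": {
  "targets": [
    [[0,0,3.38,0,0,0,-0.2],[0,0,3.38,0,0,0,-0.2],[0,0,0,-0.92,-0.13,0,-0.2],[0,0,0,-1.85,-0.255,0,-0.2],[0,0,0,-1.85,-0.255,0,-0.2],[0,0,0,-1.85,-0.255,0,-0.2],[0,0,0,-1.85,-0.255,0,-0.2],[0,0,0,-1.85,-0.255,0,-0.2],[0,0,0,-1.85,-0.255,0.5,-0.2],[0,0,0,-1.85,-0.255,1.0,-0.2],[0,0,0,-1.85,-0.255,1.5,-0.2],[0,0,0,-1.85,-0.255,1.5,-0.2],[0,0,0,-0.92,-0.13,1.0,-0.2],[0,0,0,0,0,0.5,-0.2],[0,0,0,0,0,0,-0.2],[0,0,0,0,0,0,-0.2],[0,0,0,0,0,0,-0.2]]
  ]
}}

```text
time: 24.32
eef_pos: [449.0, -208.7, 96.1]
tool_rot: [3.141, -0.001, 0.202]
ft_force: [0.4, -0.6, -0.4]
width: 0.6
finger_force: 0.0
```

```bash
python3 -c "
from h import *
go(448.3,-208.5,np.radians(11.5),19.5)
f=lambda x,y,z: ray('side',180+(x+.5)/4-.5,100+(y+.5)/4-.5,z).round(1)
print(f(604,297,39), f(571,292,39),f(638,300,39),'refs largeknob',f(350,165,100),f(320,500,39))"
```

```text
pos [ 449.  -208.7   96.1] rot [ 3.141e+00 -1.000e-03  2.020e-01] q6 0.8 w 0.6 | turn wz deg 0.06 shift before turn [-0.07 -0.04  7.66] after turn [-0.07 -0.04  7.66]
[ 448.9 -209.6] [ 470.5 -205.4] [ 427.8 -216.9] refs largeknob [ 633.9 -195. ] [500.3  96.9]
```

Emit:
{"name": "step_arm", "arguments": {
  "targets": [
    [[0,0,0,-0.04,0,1.0,-0.2],[0,0,0,0,0,2.0,-0.2],[0,0,0,0,0,2.0,-0.2],[0,0,0,0,0,1.5,-0.2],[0,0,0,0,0,0.8,-0.2],[0,0,0,0,0,0.35,-0.2],[0,0,0,0,0,0,-0.2],[0,0,0,0,0,0,0.1],[0,0,0,0,0,0,0.4],[0,0,0,0,0,0,1],[0,0,0,0,0,0,1],[0,0,0,0,0,0,1],[0,0,0,0,0,0,1],[0,0,0,0,0,0,1],[0,0,0,0,0,0,1]]
  ]
}}

```text
time: 25.57
eef_pos: [448.3, -208.9, 20.2]
tool_rot: [3.141, -0.001, 0.201]
ft_force: [0.3, 1.1, 5.5]
width: 0.15
finger_force: 39.7
```

Emit:
{"name": "step_arm", "arguments": {
  "targets": [
    [[0,0,0,0,0,-0.8,1],[0,0,0,0,0,-1.6,1],[0,0,-2.15,0,0,-2.4,1],[0,0,-2.15,0,0,-2.4,1],[0,0,-2.15,0,0,-2.4,1],[0,0,-2.15,0,0,-2.4,1],[0,0,0,0,0,-1.6,1],[0,0,0,0,0,-0.8,1],[0,0,0,0,0,0,1],[0,0,0,0,0,0,1]]
  ]
}}

```text
time: 26.4
eef_pos: [447.7, -208.6, 163.3]
tool_rot: [3.141, -0.0, 0.351]
ft_force: [-0.4, 0.1, -1.5]
width: 0.156
finger_force: 39.2
```

```bash
python3 -c "
from h import *
go(645,6,np.radians(20.1),160)"
```

```text
pos [ 447.7 -208.6  163.3] rot [ 3.141 -0.     0.351] q6 0.65 w 0.156 | turn wz deg -0.01 shift before turn [ 25.9  -13.38   0.33] after turn [ 25.9  -13.37   0.33]
```

```bash
python3 -c "
from h import *
import cv2
a=eyes.capture('top')[:,:,::-1]
cv2.imwrite('pics/t3.png',cv2.convertScaleAbs(cv2.resize(a[112:182,200:280],(800,700),interpolation=cv2.INTER_CUBIC)[:600],alpha=1.4))"
```

View pics/t3.png

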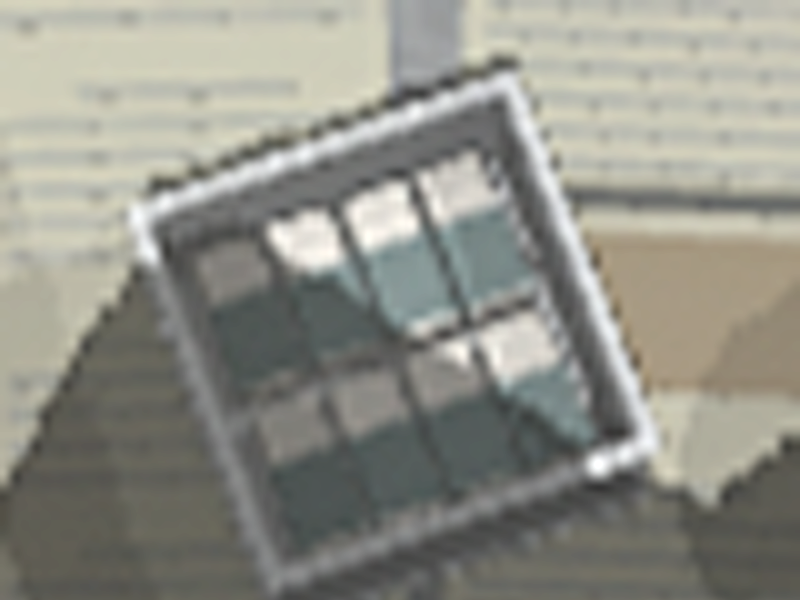

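The square tin's rim corners are at (132,208), (518,75), (655,448), (270,590) in this 10x crop.

```bash
python3 -c "
from h import *
P=[ray('top',200+(x+.5)/10-.5,112+(y+.5)/10-.5,60) for x,y in [(132,208),(518,75),(655,448),(270,590)]]
x,e=rect(P,96,96);print(x,np.degrees(x[2])%90,e)
P=[crop(225,x,y,15) for x,y in [(311,430),(477,398),(516,560),(352,597)]]
x,e=rect(P,104,104);print(x,np.degrees(x[2])%90,e)
go(643.5,6,.351,160)"
```

```text
[6.45073736e+02 6.26264764e+00 3.44370461e-01] 19.730973989594343 1.0734418713756213
[ 4.48352255e+02 -2.08522612e+02  1.99915515e-01] 11.454315271304232 2.296772434739921
pos [ 447.6 -208.5  162.7] rot [-3.141e+00  1.000e-03  3.510e-01] q6 0.65 w 0.154 | turn wz deg -0.02 shift before turn [ 25.77 -13.41   0.27] after turn [ 25.77 -13.4    0.27]
```

Emit:
{"name": "step_arm", "arguments": {
  "targets": [
    [[0,0,0,1.18,-0.61,0,1],[0,0,0,2.36,-1.22,0,1],[0,0,0,2.36,-1.22,0,1],[0,0,0,2.36,-1.22,0,1],[0,0,0,2.36,-1.22,0,1],[0,0,0,2.36,-1.22,0,1],[0,0,0,2.36,-1.22,0,1],[0,0,0,2.36,-1.22,0,1],[0,0,0,2.36,-1.22,0,1],[0,0,0,2.36,-1.22,0,1],[0,0,0,2.36,-1.22,0,1],[0,0,0,1.18,-0.61,0,1],[0,0,0,0,0,0,1],[0,0,0,0,0,0,1],[0,0,0,0,0,0,1]]
  ]
}}

```text
time: 27.7
eef_pos: [644.7, 5.8, 162.5]
tool_rot: [-3.141, 0.002, 0.35]
ft_force: [-0.8, 0.1, -1.2]
width: 0.15
finger_force: 39.2
```

```bash
python3 -c "
from h import *
go(645.3,6.2,np.radians(19.8),77)"
```

```text
pos [644.7   5.8 162.5] rot [-3.141e+00  2.000e-03  3.500e-01] q6 1.13 w 0.15 | turn wz deg 0.28 shift before turn [ 0.07 -0.01  8.55] after turn [ 0.07 -0.01  8.55]
```

Emit:
{"name": "step_arm", "arguments": {
  "targets": [
    [[0,0,0.28,0,0,1,1],[0,0,0,0,0,2,1],[0,0,0,0,0,2,1],[0,0,0,0,0,2,1],[0,0,0,0,0,0.7,1],[0,0,0,0,0,0.5,1],[0,0,0,0,0,0.3,1],[0,0,0,0,0,0.3,1],[0,0,0,0,0,0.2,1],[0,0,0,0,0,0,1],[0,0,0,0,0,0,1],[0,0,0,0,0,0,1]]
  ]
}}

```text
time: 28.7
eef_pos: [645.8, 6.6, 73.8]
tool_rot: [3.141, -0.001, 0.346]
ft_force: [-0.6, 0.1, -1.0]
width: 0.149
finger_force: 39.2
```

Emit:
{"name": "step_arm", "arguments": {
  "targets": [
    [[0,0,0,0,0,0.15,1],[0,0,0,0,0,0.1,1],[0,0,0,0,0,0,1],[0,0,0,0,0,0,1],[0,0,0,0,0,0,0.2],[0,0,0,0,0,0,-0.2],[0,0,0,0,0,0,-0.2],[0,0,0,0,0,0,-0.2],[0,0,0,0,0,0,-0.2],[0,0,0,0,0,-0.5,-0.2],[0,0,0,0,0,-1.5,-0.2],[0,0,0,0,0,-2.5,-0.2],[0,0,0,0,0,-3,-0.2],[0,0,0,0,0,-3,-0.2],[0,0,0,0,0,-3,-0.2],[0,0,0,0,0,-1,-0.2],[0,0,0,0,0,0,-0.2],[0,0,0,0,0,0,-0.2]]
  ]
}}

```text
time: 30.2
eef_pos: [645.3, 6.6, 215.6]
tool_rot: [3.141, -0.0, 0.346]
ft_force: [-0.2, 0.7, -0.3]
width: 0.602
finger_force: 0.0
```

```bash
python3 -c "
from h import *
import cv2
a=eyes.capture('side')[:,:,::-1]
cv2.imwrite('pics/s5.png',cv2.convertScaleAbs(cv2.resize(a[130:310,100:340],(800,600),interpolation=cv2.INTER_CUBIC),alpha=1.5))"
```

```text
(no output)
```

View pics/s5.png

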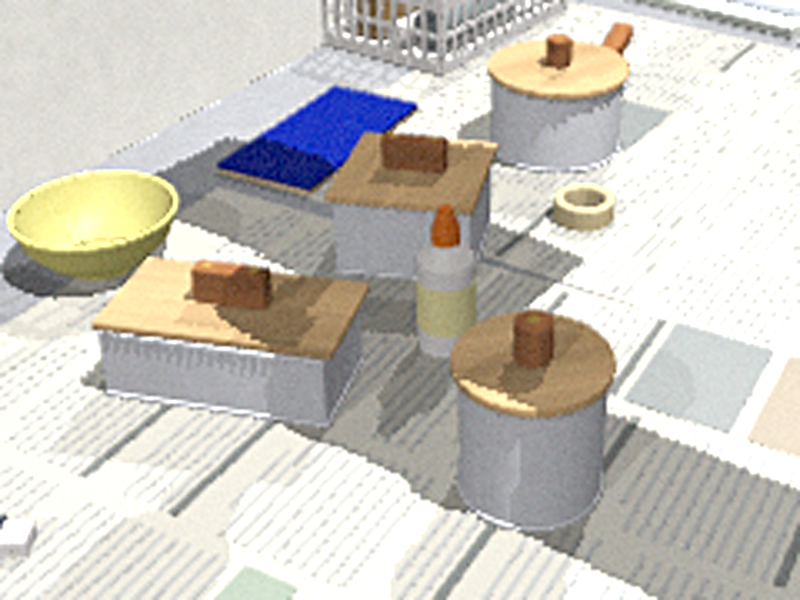

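All four lids lie flat on their tins (long (232,305), square (415,170), large (558,68), small (532,362)); glue bottle and tape are standing in place and the gripper is clear.

```bash
python3 -c "
from rig import job_done
print(job_done())"
```

```text
the job is handed in; nothing more can be done
None
```

All four lids are on their tins and lie flat in the final side view, the glue bottle and tape roll look undisturbed, and I handed the job in at about 30 s of the 106 s limit.

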